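Weight the bishop jig

ROBOT

A 7-joint arm with a two-finger parallel gripper is mounted at the origin on the work surface. World frame = base frame: x ahead of the robot, y to its left, z up, the work surface at z = 0. Lengths are in m, angles in rad, forces in N, time in s.
With the tool pointing down it reaches from about 0.4 to 0.925 m from the base axis. Payload 5.6 kg.
Tool frame: the origin (TCP) lies at the very end of the fingers, on their centre line; the grasp point (between the pads) lies 19 mm behind it; z points along the fingers, x is the direction in which the jaws open and shut, and the axes are right-handed (so a half turn about z gives the same grasp; the last joint's range is limited). The gripper opens to 85 mm and grips with 20 to 120 N. Pads are 22 mm wide; open, the fingers measure 114 mm over their backs; the gripper's body (76 mm by 85 mm) begins 54 mm behind the grasp point. The pads swing forward as they close: fully open they stand 13 mm farther back than shut.
Start: joints at [1.083, 0.468, -0.012, 1.603, 0.006, 1.071, -0.056], TCP at [0.28, -0.587, 0.206] pointing down, gripper open.
Joint ranges: [-2.53, 2.53], [-0.31, 2.02], [-1.57, 1.55], [0.28, 2.44], [-1.29, 4.43], [0.15, 1.84], [-2.92, 2.92]. Speed limits (rad/s): [2.57, 2.57, 3.14, 3.14, 3.14, 3.14, 3.14].

INTERFACE

Orientations are given as a unit quaternion [w, x, y, z].
In Python, from cell import bot gives the robot as it stands. The module is installed in compiled form; this text tells all that it offers.
- The arm moves only by the tool step_arm, never from a script. Its argument "series" is a list that holds one entry, the list of rows, each a list of 7 numbers: the shift along the tool's x, y, z in m, then the turn, a rotation vector about the tool's x, y, z in degrees, then the opening, from 0 (shut) to 1 (fully open). In form: [[[x, y, z, ax, ay, az, fingers], ...]]. A call has exactly 8 rows; each row is the pose to reach, as a shift and turn from the pose commanded when the call began, along the tool's axes at that moment; what a row does not reach only later rows make up. A row lasts 1/8 s, in which the tool goes at most 62.5 mm and 10.7 degrees, less where a joint would pass 70% of its speed; a pose out of reach is approached as far as the arm can. A call with a gripper value outside its range is refused whole. The fingers move at their own pace and stop on an object; "grip_force" is the grip in N (left out, the last holds). Time passes only in rows, so rows that repeat a pose let the fingers close, or fill a call up. It gives the time, the measured TCP pose, the force and the opening at its end, in the units of the state.
- bot.get_state(): the state, without advancing time (a new reading comes with each control period).
- bot.capture(name): name is "scene" or "side" or "wrist"; returns a dict with "image" (480x640x3 uint8, blue, green, red), "depth" (480x640 float32, m along the optical axis (not along the pixel's ray), 0 where there is no reading), "fx", "fy", "cx", "cy" (pixels), "dist" ([k1, k2, p1, p2, k3] as OpenCV has them; the pictures are not rectified), "R" (3x3) and "t" (3): a world point X has camera coordinates R X + t. Camera axes: x right, y down, z forward; pixel columns grow to the right and rows downward; lengths in m; the calibration is good to about 2 mm. A picture is of the moment at which its call begins.
- bot.finish_job(): hands the job in, once; it reports no verdict.
The state is a dict: "clock": time; "joints": joint angles; "qd": joint speeds; "joint_torque": joint torques, N m; "ee_pos": TCP position; "orientation": TCP orientation; "contact_force": force on the tool from outside, world axes, zero at the start; "moment": the same for the moment, N m; "gripper_width": opening from 0.0 (shut) to 1.0 (fully open).
Only numpy, scipy, OpenCV 4.12 (cv2) and the standard library are available. Lean on these libraries where they do the work, as an engineer would, in place of code of your own. Each camera call takes 0.05 s, during which the arm holds its last target. There are 200 camera calls.

TASK

Finish loading the walnut weighting jig using the fingertips only: nudge the loose steel weight across the top of the block until it slips over the edge of the large empty recess and drops in flat, then push the post of the swinging wooden keeper round until the keeper lies across the weight, up against its stop. Only slide and push; do not pick the weight up. Leave the other pieces on the block and the table where they are.

Things in the scene. Friction and masses are not known exactly. Their poses are not given: they have to be found in the camera images.
- jig: fixed walnut block, 200 mm (its x) by 280 mm (its y), 40 mm high; origin at the centre of its underside, z up, turned about z. Its flat top, 40 mm above the table, is the deck. Recess floors are pale wood. Two small recesses, 26 mm wide, at (-70, -35) and (-70, -78) mm in its frame; the second holds a small weight. A thin 10 mm pin by the large recess only marks the keeper's stop (not solid)
- recess (a point): centre of the mouth of the large round recess, at deck height, at (13, -40) mm in the block's frame; recess 39 mm across, 9.5 mm deep, flat floor, no raised rim
- weight_center (a point): centre (half-way up) of the loose steel weight, a plain disc 34 mm across and 9 mm thick, about 64 g, that starts lying flat on the deck; once in the recess its top is 0.5 mm below the deck
- keeper (a joint): angle of the keeper, a light wooden bar 16 mm wide and 8 mm thick whose underside clears the deck by 3 mm (top of the bar 11 mm above the deck). It pivots about a vertical pin at the point pivot. At 0 it points along the block's -y; the angle grows clockwise seen from above, and at 1.571, its hard stop, it points along the block's -x, across the large recess. It starts open, near 0, moves with about 1 N at the post and stays where it is left
- pivot (a point): axis of the keeper's pivot at deck height, at (55, -40) mm in the block's frame; 42 mm from the recess centre
- keeper_post (a point): point on the axis of the upright wooden post near the keeper's free end, half-way up the post (22 mm above the deck); post 14 mm in diameter, from 11 to 33 mm above the deck, 66 mm from the pivot axis; the bar ends 9 mm beyond it
- pawn_weight: bystander: small steel disc 22 mm across, 9 mm thick, lying in a small recess of the block; origin at the centre of its underside
- pawn: bystander: boxwood pawn 50 mm tall, 27 mm base, standing loose on the block's deck near the corner at (-75, -120) mm in its frame; origin under its base
- bell_weight: bystander: loose brass bell-shaped weight 50 mm tall, 44 mm base, on the table beside the block's +y end; origin under its base
- callipers: bystander: steel callipers 190 mm long, 8 mm thick, loose on the table beside the block's -y end; origin under the middle of the beam
- peg_cup: bystander: ochre clay cup 85 mm tall, 76 mm across the mouth, with wooden pegs sticking out to 140 mm height, on the table to the robot's left of the block; origin under its foot
- bishop: bystander: boxwood bishop 80 mm tall, 34 mm base, on the table at the mouth of the wooden chute on the robot's right; origin under its base
- chute_box: fixed bystander: lidded walnut box 200 by 150 mm, 87 mm high with a wooden chute sloping down into it from its +y side, highest point about 150 mm; origin at the table under the middle of the box and chute
- weight: the same loose steel weight, origin at the centre of its underside
Mind the look-alikes: they are no part of the job. What is shaped like the weight but black is not meant.

How it is judged:
By the outcome, as a careful person would: the job done as asked, in the order asked, and still so for the second after the job is handed in, with the robot touching nothing.
It also fails if it takes over 53 s, if anything falls off the work surface, if the arm or the gripper's body presses on something with over 40 N, if the wrist force passes 120 N, or if a joint passes its speed limit or range.

## Working session

There is one attempt and no reset: what is moved stays moved. The work goes in short steps, Python scripts to look and compute and a tool call to move; the robot and the scene stay as the last step left them, time stands still between calls to the robot, and variables do not carry over. Pictures are saved under pics/ and viewed, about 8 in all and at most 12, crops included, and the job is handed in when it is done.

Besides the shell and the picture viewer there is one more tool, called after ">>>" by a JSON object that holds its "method" and its "body". step_arm: Moves the arm, as the interface text tells. Its arguments: {"type":"object","properties":{"series":{"type":"array"},"grip_force":{"type":"number"}},"required":["series"]}

```bash
mkdir -p pics
cat > h.py <<'E'
import numpy as np, cv2
from cell import bot
def cap(n,f):
    c=bot.capture(n); cv2.imwrite(f'pics/{f}.png',c['image']); np.savez(f'pics/{f}.npz',**c); return c
def load(f): return dict(np.load(f'pics/{f}.npz'))
def K(c): return np.array([[c['fx'],0,c['cx']],[0,c['fy'],c['cy']],[0,0,1]],float)
def ray(c,uv,z):
    uv=np.array(uv,float).reshape(-1,1,2)
    n=cv2.undistortPoints(uv,K(c),np.array(c['dist'],float)).reshape(-1,2)
    R=np.array(c['R']);t=np.array(c['t']).ravel(); C=-R.T@t
    d=np.c_[n,np.ones(len(n))]@R
    return C+d*((z-C[2])/d[:,2])[:,None]
def proj(c,X):
    return cv2.projectPoints(np.array(X,float).reshape(-1,1,3),cv2.Rodrigues(np.array(c['R'],float))[0],np.array(c['t'],float),K(c),np.array(c['dist'],float))[0].reshape(-1,2)
E
python3 - <<'E'
from h import *
s=bot.get_state(); print(s)
for n in ['scene','side']:
    c=cap(n,n+'0'); print(n,-c['R'].T@np.array(c['t']).ravel())
E
```

```text
{'clock': 0.0, 'joints': array([ 1.08302068,  0.46839534, -0.01157142,  1.60360991,  0.00599103,
        1.07136676, -0.05629312]), 'qd': array([ 0.00033058,  0.00072833, -0.00039091, -0.00119721,  0.00069954,
        0.00039991, -0.00020027]), 'joint_torque': array([ 5.22567570e-04, -5.32397354e+01,  2.17880850e-02, -2.51311201e+01,
        1.14839661e-02,  7.68640952e-03, -2.35317088e-05]), 'ee_pos': array([ 0.27933545, -0.58627002,  0.20513222]), 'orientation': array([-4.10176150e-04,  8.45628018e-01, -5.33771949e-01, -7.70171982e-04]), 'contact_force': array([ 0.1362224 ,  0.12827994, -0.36585509]), 'moment': array([-0.00645822,  0.04239209, -0.0134412 ]), 'gripper_width': 0.9969992367141562}
scene [1.32100943 0.1378037  0.90577225]
side [0.21935386 0.57418354 0.86043695]
```

View pics/scene0.png

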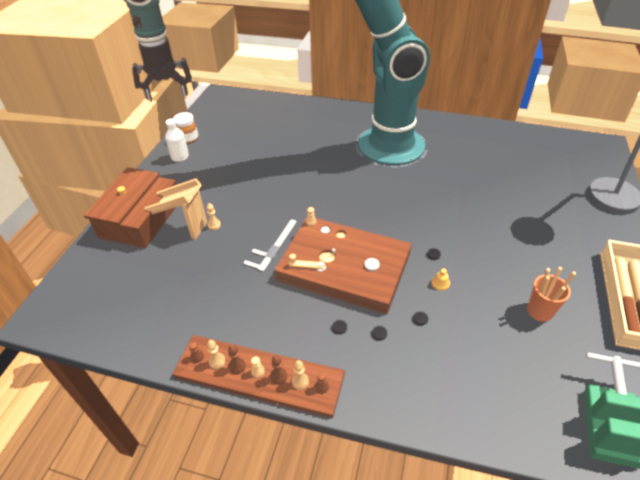

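View pics/side0.png

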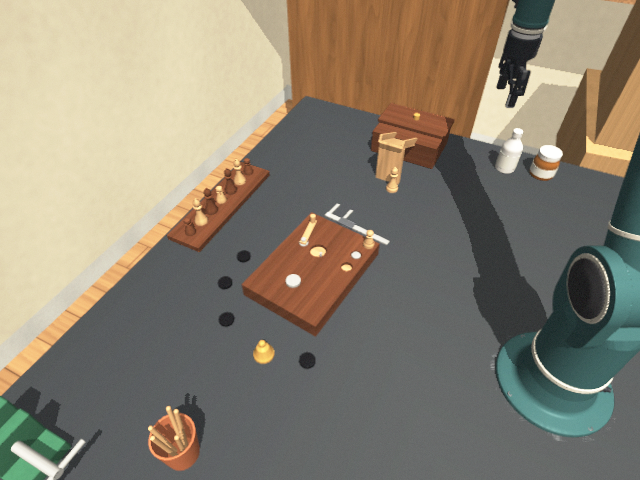

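Run:
```python
from h import *
a=load('scene0')['image'][200:312,265:425]; b=load('side0')['image'][205:335,235:395]
a=cv2.resize(a,None,fx=5,fy=5,interpolation=cv2.INTER_CUBIC);cv2.imwrite('pics/c1.png',a)
cv2.imwrite('pics/c2.png',cv2.resize(b,None,fx=4.5,fy=4.5,interpolation=cv2.INTER_CUBIC))
```

```text
(no output)
```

View pics/c1.png

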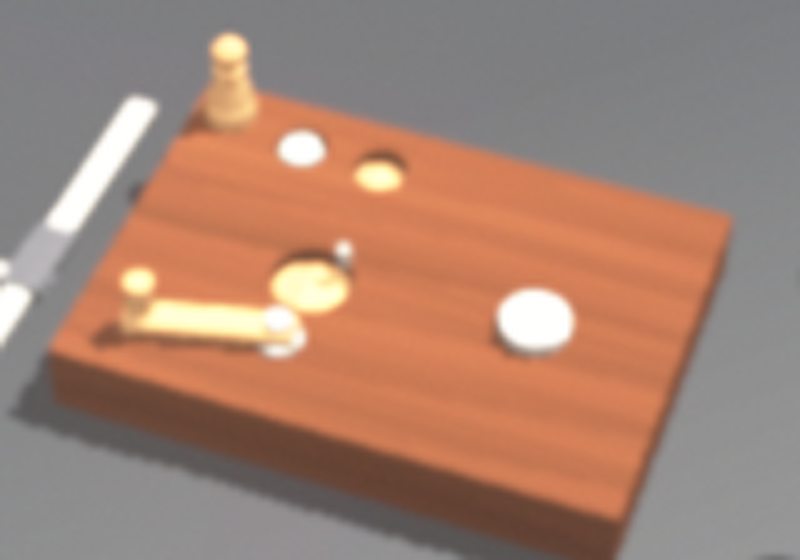

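View pics/c2.png

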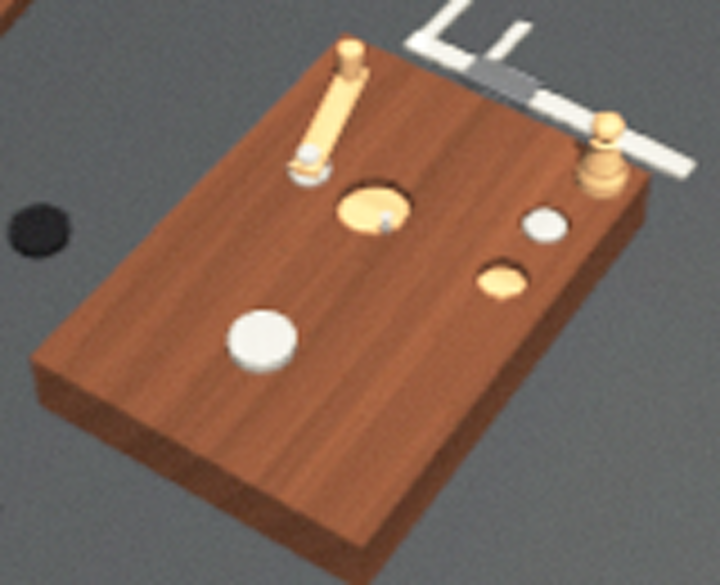

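```bash
cat >> h.py <<'E'
def fit(J,W):
    J=np.array(J,float);W=np.array(W)[:,:2]
    jc,wc=J.mean(0),W.mean(0);a,b=J-jc,W-wc
    th=np.arctan2((a[:,0]*b[:,1]-a[:,1]*b[:,0]).sum(),(a*b).sum())
    R=np.array([[np.cos(th),-np.sin(th)],[np.sin(th),np.cos(th)]]);t=wc-R@jc
    print('th',np.degrees(th),'t',t,'res mm',np.round((J@R.T+t-W)*1e3,1).tolist());return R,t
E
python3 - <<'E'
from h import *
s=load('scene0');d=load('side0')
f=lambda p,k,o:(np.array(p)+.5)/k-.5+o
ps=f([(733,217),(618,522),(52,352)],5,[265,200]); Js=[(-.1,.14),(.1,.14),(.1,-.14)]
pd=f([(362,548),(32,360),(345,38),(648,180)],4.5,[235,205]); Jd=[(-.1,.14),(.1,.14),(.1,-.14),(-.1,-.14)]
Ws=ray(s,ps,.04);Wd=ray(d,pd,.04)
fit(Js,Ws);fit(Jd,Wd);R,t=fit(Js+Jd,np.r_[Ws,Wd])
w1=ray(s,f([(536,320)],5,[265,200]),.049)[0];w2=ray(d,f([(262,337)],4.5,[235,205]),.049)[0]
r1=ray(s,f([(311,281)],5,[265,200]),.04)[0];r2=ray(d,f([(374,209)],4.5,[235,205]),.04)[0]
k1=ray(s,f([(138,281)],5,[265,200]),.073)[0];k2=ray(d,f([(350,50)],4.5,[235,205]),.073)[0]
pw1=ray(s,f([(302,147)],5,[265,200]),.0395)[0];pw2=ray(d,f([(545,225)],4.5,[235,205]),.0395)[0]
for n,a in [('w',w1),('w',w2),('rec',r1),('rec',r2),('post',k1),('post',k2),('pw',pw1),('pw',pw2)]:
    print(n,a.round(4),'jig',((a[:2]-t)@R).round(4))
E
```

```text
th -6.553229960648997 t [ 0.5458675  -0.02552064] res mm [[0.2, 0.5], [-0.3, 1.4], [0.1, -1.9]]
th -6.955326753570918 t [ 0.54273007 -0.02769269] res mm [[-0.7, 2.6], [1.3, 1.4], [0.6, -1.5], [-1.2, -2.5]]
th -6.811092204848717 t [ 0.54399276 -0.02668748] res mm [[-1.0, -0.3], [-1.6, -0.3], [-2.4, -3.4], [0.2, 3.3], [2.2, 2.7], [2.3, -0.3], [0.4, -1.7]]
w [0.5611 0.044  0.049 ] jig [0.0086 0.0722]
w [0.5583 0.0399 0.049 ] jig [0.0063 0.0678]
rec [ 0.5551 -0.0671  0.04  ] jig [ 0.0158 -0.0388]
rec [ 0.5503 -0.0678  0.04  ] jig [ 0.0111 -0.04  ]
post [ 0.6041 -0.1374  0.073 ] jig [ 0.0728 -0.1028]
post [ 0.6013 -0.1398  0.073 ] jig [ 0.0703 -0.1055]
pw [ 0.4661 -0.0949  0.0395] jig [-0.0693 -0.077 ]
pw [ 0.4646 -0.0984  0.0395] jig [-0.0703 -0.0806]
```

The loose pale steel disc on the deck at scene (372,264) and side (293,279) is the weight. The black discs on the table are look-alikes, and the small disc at (325,229) is the pawn_weight. The crop confirms this. Next I move over to a point behind the weight.

>>> {"method": "step_arm", "body": {"series": [[[-0.04, -0.045, 0, 0, 0, -5, 0.24], [-0.08, -0.09, 0, 0, 0, -10, 0.24], [-0.12, -0.135, 0, 0, 0, -15, 0.24], [-0.16, -0.18, 0, 0, 0, -20, 0.24], [-0.2, -0.225, 0, 0, 0, -25, 0.24], [-0.24, -0.27, 0, 0, 0, -30, 0.24], [-0.28, -0.315, 0, 0, 0, -35, 0.24], [-0.32, -0.36, 0, 0, 0, -40, 0.24]]], "grip_force": 20}}

```text
clock: 1.1
ee_pos: [0.4673, -0.1413, 0.2061]
orientation: [0.0, 0.977, -0.211, 0.0]
contact_force: [0.9, -0.9, -0.3]
gripper_width: 0.238
```

```bash
cat >> h.py <<'E'
from scipy.spatial.transform import Rotation as Ro
def go(tx,ty,tz,ang):
    "shift in tool axes and az (deg) to reach world point with tool x at world angle ang"
    s=bot.get_state();R=Ro.from_quat(s['orientation'],scalar_first=True)
    d=R.inv().apply(np.array([tx,ty,tz])-s['ee_pos'])
    D=np.column_stack([[np.cos(np.radians(ang)),np.sin(np.radians(ang)),0],[np.sin(np.radians(ang)),-np.cos(np.radians(ang)),0],[0,0,-1]])
    print('t',s['clock'],'pos',s['ee_pos'].round(4),'F',s['contact_force'].round(1),'w',round(s['gripper_width'],3),'shift',d.round(4),'turn',(R.inv()*Ro.from_matrix(D)).as_rotvec(degrees=True).round(2))
E
python3 -c "
from h import *
go(.5626,.092,.10,-3.7)"
```

```text
t 1.1 pos [ 0.4673 -0.1413  0.2061] F [ 0.9 -0.9 -0.3] w 0.238 shift [-0.0094 -0.2519  0.106 ] turn [ 2.000e-02 -1.000e-02 -2.067e+01]
```

>>> {"method": "step_arm", "body": {"series": [[[-0.002, -0.05, 0, 0, 0, -4, 0.24], [-0.004, -0.1, 0, 0, 0, -8, 0.24], [-0.006, -0.15, 0, 0, 0, -12, 0.24], [-0.008, -0.2, 0.02, 0, 0, -16, 0.24], [-0.0094, -0.252, 0.05, 0, 0, -20.7, 0.24], [-0.0094, -0.252, 0.08, 0, 0, -20.7, 0.24], [-0.0094, -0.252, 0.106, 0, 0, -20.7, 0.24], [-0.0094, -0.252, 0.106, 0, 0, -20.7, 0.24]]]}}

```text
clock: 2.1
ee_pos: [0.5611, 0.0898, 0.0978]
orientation: [0.0, 0.999, -0.033, -0.003]
contact_force: [-0.5, 0.8, 0.6]
gripper_width: 0.241
```

```bash
python3 -c "
from h import *
go(.5626,.092,.050,-3.7)
c=cap('wrist','w1')
cv2.imwrite('pics/w1.png',c['image']); print(proj(c,[[.5597,.042,.049],[.5527,-.0675,.04],[.5626,.092,.10]]))"
```

```text
t 2.1 pos [0.5611 0.0898 0.0978] F [-0.5  0.8  0.6] w 0.241 shift [ 0.0016 -0.0023  0.0478] turn [ 0.06  0.29 -0.1 ]
[[322.46231498 319.68135832]
 [322.54418365 444.68804749]
 [321.84237874 277.10252089]]
```

View pics/w1.png

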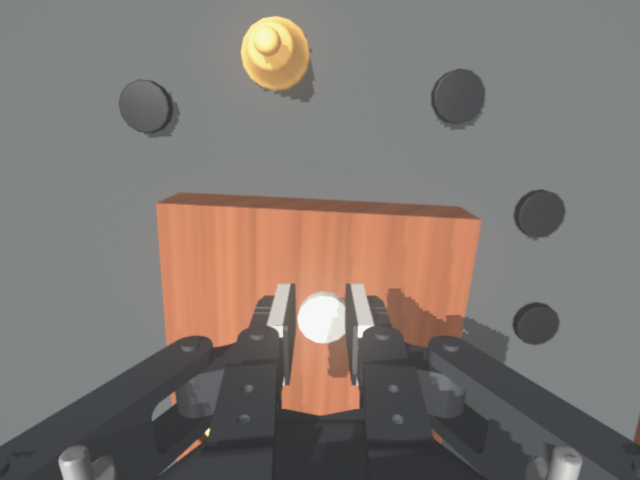

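>>> {"method": "step_arm", "body": {"series": [[[0.0016, -0.0023, 0.012, 0, 0, 0, 0.24], [0.0016, -0.0023, 0.024, 0, 0, 0, 0.24], [0.0016, -0.0023, 0.036, 0, 0, 0, 0.24], [0.0016, -0.0023, 0.048, 0, 0, 0, 0.24], [0.0016, -0.0023, 0.052, 0, 0, 0, 0.24], [0.0016, -0.0023, 0.0545, 0, 0, 0, 0.24], [0.0016, -0.0023, 0.0545, 0, 0, 0, 0.24], [0.0016, -0.0023, 0.0545, 0, 0, 0, 0.24]]]}}

```text
clock: 3.15
ee_pos: [0.565, 0.0924, 0.0459]
orientation: [-0.0, 0.999, -0.033, 0.0]
contact_force: [-1.0, 0.6, -0.1]
gripper_width: 0.239
```

```bash
python3 -c "
from h import *
c=load('w1')
b=c['image'];m=((b.min(2)>190)).astype(np.uint8);n,l,st,ce=cv2.connectedComponentsWithStats(m)
for i in range(1,n):
    if st[i,4]>300: print(st[i],ce[i],ray(c,[ce[i]],.049))
go(.5626,.067,.0415,-3.7)"
```

```text
[268 285  21  52 562] [278.58185053 308.31672598] [[0.53259029 0.05171468 0.049     ]]
[352 285  21  53 592] [361.46790541 309.18918919] [[0.58471808 0.04777807 0.049     ]]
[ 298  293   47   50 1880] [321.56489362 318.17180851] [[0.5592     0.04310524 0.049     ]]
t 3.15 pos [0.565  0.0924 0.0459] F [-1.   0.6 -0.1] w 0.239 shift [-0.0007  0.0255  0.0044] turn [-0.01 -0.04 -0.12]
```

>>> {"method": "step_arm", "body": {"series": [[[-0.0018, 0.01, 0.004, 0, 0, 0, 0.24], [-0.0018, 0.022, 0.004, 0, 0, 0, 0.24], [-0.0018, 0.034, 0.004, 0, 0, 0, 0.24], [-0.0018, 0.048, 0.004, 0, 0, 0, 0.24], [-0.0018, 0.062, 0.004, 0, 0, 0, 0.24], [-0.0018, 0.075, 0.004, 0, 0, 0, 0.24], [-0.0018, 0.085, 0.004, 0, 0, 0, 0.24], [-0.0018, 0.09, 0.004, 0, 0, 0, 0.24]]]}}

```text
clock: 4.15
ee_pos: [0.5569, 0.0018, 0.0416]
orientation: [0.0, 0.999, -0.034, 0.0]
contact_force: [0.7, -0.1, -0.9]
gripper_width: 0.238
```

```bash
python3 -c "
from h import *
go(.5541,-.043,.0415,-3.7)
a=cap('scene','s2')['image'];b=cap('wrist','w2')['image']
cv2.imwrite('pics/m2.png',np.hstack([cv2.resize(a[200:312,265:425],(560,392),interpolation=cv2.INTER_CUBIC)[:,:400],b[60:452,120:520]]))"
```

```text
t 4.15 pos [0.5569 0.0018 0.0416] F [ 0.7 -0.1 -0.9] w 0.238 shift [0.0002 0.0449 0.0001] turn [ 0.01 -0.   -0.16]
```

View pics/m2.png

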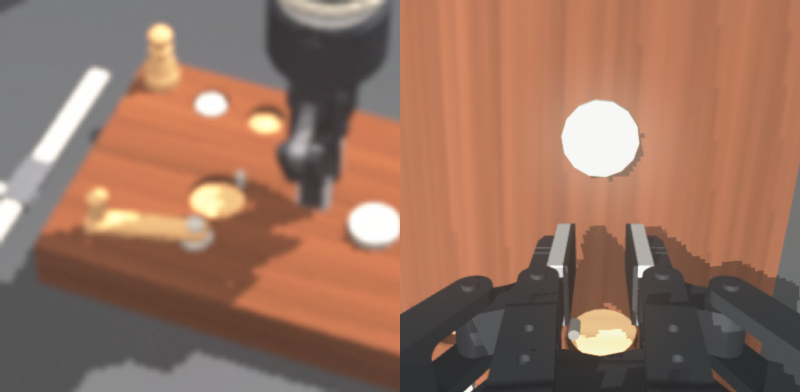

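```bash
python3 -c "
from h import *
c=load('w2');b=c['image'];D=c['depth']
C=-c['R'].T@c['t'].ravel()
def P(u,v):
    n=cv2.undistortPoints(np.array([[[u,v]]],float),K(c),c['dist']).ravel();return c['R'].T@(np.array([n[0],n[1],1])*D[v,u]-c['t'].ravel())
m=((b.min(2)>190)).astype(np.uint8);n,l,st,ce=cv2.connectedComponentsWithStats(m)
for i in range(1,n):
    if st[i,4]>300: print(st[i],ce[i],ray(c,[ce[i]],.049))
for u,v in [(292,288),(290,287),(285,300),(280,320),(350,288),(356,300),(362,320),(320,200),(294,330),(348,330),(320,310)]: print(u,v,b[v,u],P(u,v).round(4))
"
```

```text
[ 282  160   77   77 4595] [319.89314472 198.11838955] [[0.56010686 0.04199746 0.049     ]]
[297 389  53  26 924] [323.79545455 402.28354978] [[ 0.55497173 -0.06263152  0.049     ]]
292 288 [65 71 83] [0.5474 0.0125 0.0747]
290 287 [ 89  94 103] [0.5467 0.0134 0.0755]
285 300 [166 173 178] [0.5456 0.0126 0.0851]
280 320 [168 175 178] [0.5452 0.0121 0.0987]
350 288 [82 87 96] [0.5696 0.0114 0.0754]
356 300 [168 175 179] [0.5709 0.0112 0.0858]
362 320 [168 174 178] [0.5715 0.0111 0.1003]
320 200 [246 247 247] [0.5601 0.0408 0.0471]
294 330 [49 53 66] [ 0.5471 -0.003   0.0791]
348 330 [57 61 70] [5.674e-01 5.000e-04 8.760e-02]
320 310 [ 70  89 130] [ 0.5562 -0.0157  0.0392]
```

```bash
python3 -c "
from h import *
s=load('s2');w=load('w2')
for z in (.0416,.05,.06,.07): print(z,proj(s,[[.557,.002,z],[.57,.002,z]]).round(1).tolist(),proj(w,[[.5467,.013,z],[.5467,-.009,z]]).round(1).tolist())
v=np.arange(240,345,6)
print([(int(i),w['depth'][i,288].round(3)) for i in v])
i=s['image'][225:275,320:395];cv2.imwrite('pics/tip.png',np.hstack([cv2.resize(i,(400,266),interpolation=cv2.INTER_CUBIC),cv2.resize(w['image'][270:400,220:420],(400,266),interpolation=cv2.INTER_CUBIC)]))"
```

```text
0.0416 [[354.6, 261.2], [353.4, 265.1]] [[295.5, 258.3], [299.4, 301.1]]
0.05 [[354.7, 258.8], [353.6, 262.8]] [[294.3, 264.6], [298.5, 309.1]]
0.06 [[354.9, 256.0], [353.7, 259.9]] [[292.8, 272.9], [297.2, 319.6]]
0.07 [[355.0, 253.1], [353.8, 257.1]] [[291.0, 282.2], [295.8, 331.5]]
[(240, np.float32(0.177)), (246, np.float32(0.178)), (252, np.float32(0.178)), (258, np.float32(0.178)), (264, np.float32(0.181)), (270, np.float32(0.182)), (276, np.float32(0.183)), (282, np.float32(0.182)), (288, np.float32(0.145)), (294, np.float32(0.14)), (300, np.float32(0.134)), (306, np.float32(0.13)), (312, np.float32(0.125)), (318, np.float32(0.122)), (324, np.float32(0.118)), (330, np.float32(0.119)), (336, np.float32(0.12)), (342, np.float32(0.12))]
```

View pics/tip.png

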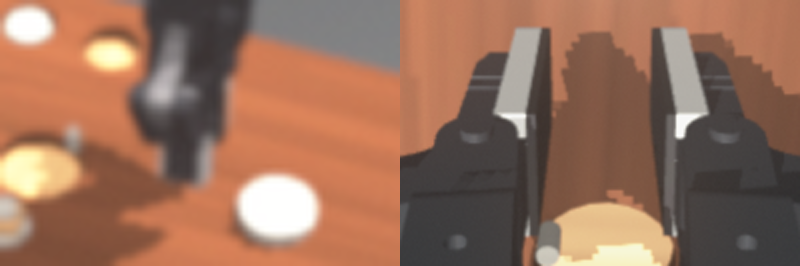

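The fingertips passed above the weight. Both views put the real tip about 27 mm above the reported TCP, so I'll go back and find the deck by touch.

>>> {"method": "step_arm", "body": {"series": [[[0, -0.03, 0, 0, 0, 0, 0.24], [0, -0.06, 0, 0, 0, 0, 0.24], [0, -0.088, 0, 0, 0, 0, 0.24], [0, -0.088, 0.006, 0, 0, 0, 0.24], [0, -0.088, 0.012, 0, 0, 0, 0.24], [0, -0.088, 0.016, 0, 0, 0, 0.24], [0, -0.088, 0.018, 0, 0, 0, 0.24], [0, -0.088, 0.018, 0, 0, 0, 0.24]]]}}

```text
clock: 5.25
ee_pos: [0.5628, 0.0899, 0.0234]
orientation: [0.0, 0.999, -0.034, -0.0]
contact_force: [0.8, 0.5, 0.1]
gripper_width: 0.237
```

```bash
python3 -c "
from h import *
go(.5627,.09,.0415,-3.7)
a=cap('scene','s3')['image'];b=cap('wrist','w3')['image'];d=cap('side','d3')['image']
f=lambda i:cv2.resize(i,(400,300),interpolation=cv2.INTER_CUBIC)
cv2.imwrite('pics/m3.png',np.vstack([np.hstack([f(a[220:295,320:420]),f(d[250:325,240:340])]),np.hstack([f(b[250:400,220:420]),f(b)])]))"
```

```text
t 5.25 pos [0.5628 0.0899 0.0234] F [0.8 0.5 0.1] w 0.237 shift [-0.0001 -0.0001 -0.0181] turn [ 0.01  0.02 -0.17]
```

View pics/m3.png

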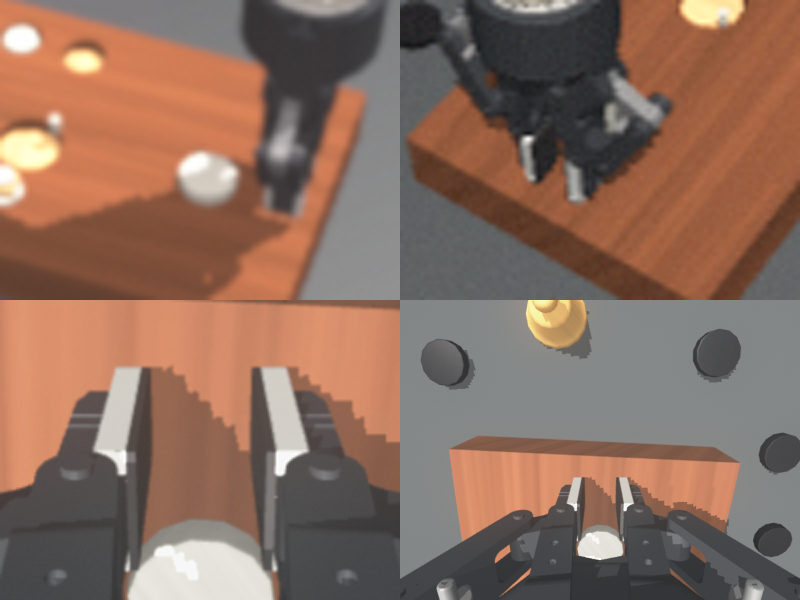

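>>> {"method": "step_arm", "body": {"series": [[[0, 0, 0.001, 0, 0, 0, 0.24], [0, 0, 0.002, 0, 0, 0, 0.24], [0, 0, 0.003, 0, 0, 0, 0.24], [0, 0, 0.004, 0, 0, 0, 0.24], [0, 0, 0.005, 0, 0, 0, 0.24], [0, 0, 0.005, 0, 0, 0, 0.24], [0, 0, 0.005, 0, 0, 0, 0.24], [0, 0, 0.005, 0, 0, 0, 0.24]]]}}

```text
clock: 6.4
ee_pos: [0.5628, 0.0905, 0.0186]
orientation: [0.0, 0.999, -0.033, 0.0]
contact_force: [0.7, -0.4, -0.6]
gripper_width: 0.237
```

>>> {"method": "step_arm", "body": {"series": [[[0, 0, 0.001, 0, 0, 0, 0.24], [0, 0, 0.001, 0, 0, 0, 0.24], [0, 0, 0.002, 0, 0, 0, 0.24], [0, 0, 0.002, 0, 0, 0, 0.24], [0, 0, 0.003, 0, 0, 0, 0.24], [0, 0, 0.003, 0, 0, 0, 0.24], [0, 0, 0.003, 0, 0, 0, 0.24], [0, 0, 0.003, 0, 0, 0, 0.24]]]}}

```text
clock: 7.4
ee_pos: [0.5628, 0.0905, 0.0156]
orientation: [0.0, 0.999, -0.033, -0.0]
contact_force: [0.4, 0.1, 0.4]
gripper_width: 0.241
```

>>> {"method": "step_arm", "body": {"series": [[[0, 0, 0.001, 0, 0, 0, 0.24], [0, 0, 0.001, 0, 0, 0, 0.24], [0, 0, 0.002, 0, 0, 0, 0.24], [0, 0, 0.002, 0, 0, 0, 0.24], [0, 0, 0.003, 0, 0, 0, 0.24], [0, 0, 0.003, 0, 0, 0, 0.24], [0, 0, 0.003, 0, 0, 0, 0.24], [0, 0, 0.003, 0, 0, 0, 0.24]]]}}

```text
clock: 8.4
ee_pos: [0.563, 0.0905, 0.0149]
orientation: [0.001, 0.999, -0.033, 0.0]
contact_force: [-6.3, -2.0, 21.5]
gripper_width: 0.242
```

```bash
python3 -c "
from h import *
go(.5627,.09,.0415,-3.7)
w=cap('wrist','w4');print([(int(i),w['depth'][i,288].round(4)) for i in range(264,300,3)])
for z in (.03,.036,.04,.044,.05): print(z,proj(w,[[.5527,.1015,z]]).round(1).tolist())
"
```

```text
t 8.4 pos [0.563  0.0905 0.0149] F [-6.3 -2.  21.5] w 0.242 shift [-0.0002  0.0005 -0.0266] turn [ 0.08 -0.04 -0.12]
[(264, np.float32(0.1507)), (267, np.float32(0.1529)), (270, np.float32(0.1523)), (273, np.float32(0.1527)), (276, np.float32(0.1536)), (279, np.float32(0.1542)), (282, np.float32(0.153)), (285, np.float32(0.1468)), (288, np.float32(0.1465)), (291, np.float32(0.1424)), (294, np.float32(0.1378)), (297, np.float32(0.136))]
0.03 [[293.2, 271.1]]
0.036 [[292.3, 276.4]]
0.04 [[291.6, 280.2]]
0.044 [[290.9, 284.1]]
0.05 [[289.7, 290.5]]
```

>>> {"method": "step_arm", "body": {"series": [[[0, 0, -0.0055, 0, 0, 0, 0.24], [0, 0.015, -0.0055, 0, 0, 0, 0.24], [0, 0.03, -0.0055, 0, 0, 0, 0.24], [0, 0.045, -0.0055, 0, 0, 0, 0.24], [0, 0.06, -0.0055, 0, 0, 0, 0.24], [0, 0.075, -0.0055, 0, 0, 0, 0.24], [0, 0.085, -0.0055, 0, 0, 0, 0.24], [0, 0.09, -0.0055, 0, 0, 0, 0.24]]]}}

```text
clock: 9.45
ee_pos: [0.5567, -0.0002, 0.018]
orientation: [0.0, 0.999, -0.034, -0.0]
contact_force: [0.5, 0.8, 0.0]
gripper_width: 0.239
```

```bash
python3 -c "
from h import *
go(.5541,-.043,.018,-3.7)
w=cap('wrist','w5');s=cap('scene','s5');d=cap('side','d5')
f=lambda i:cv2.resize(i,(400,300),interpolation=cv2.INTER_CUBIC)
cv2.imwrite('pics/m5.png',np.vstack([np.hstack([f(s['image'][220:295,300:400]),f(d['image'][220:295,270:370])]),np.hstack([f(w['image'][300:450,220:420]),f(w['image'])])]))
"
```

```text
t 9.45 pos [ 5.567e-01 -2.000e-04  1.800e-02] F [0.5 0.8 0. ] w 0.239 shift [0.0003 0.0429 0.    ] turn [ 0.01  0.   -0.17]
```

View pics/m5.png

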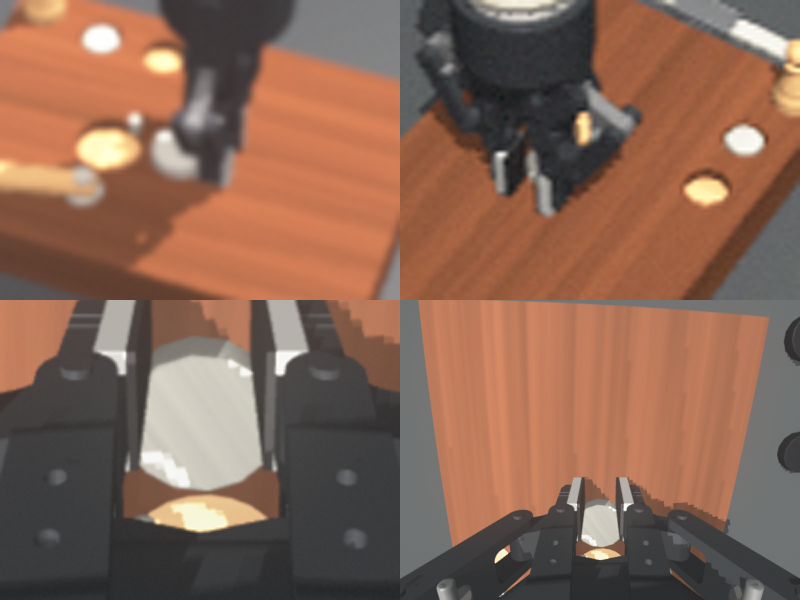

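```bash
python3 -c "
from h import *
w=load('w5')
print(ray(w,[(322,319),(322,394)],.049)); print(ray(w,[(322,398)],.04))
go(.5541,-.043,.018,-3.7)"
```

```text
[[ 0.55778338 -0.0042639   0.049     ]
 [ 0.55540817 -0.0401956   0.049     ]]
[[ 0.55482497 -0.04964752  0.04      ]]
t 9.6 pos [0.5569 0.0007 0.0181] F [-0.4 -0.3  0.9] w 0.241 shift [0.0001 0.0438 0.0001] turn [-0.01 -0.01 -0.12]
```

>>> {"method": "step_arm", "body": {"series": [[[0, 0.01, 0, 0, 0, 0, 0.24], [-0.0003, 0.02, 0, 0, 0, 0, 0.24], [-0.0007, 0.028, 0, 0, 0, 0, 0.24], [-0.0007, 0.034, 0, 0, 0, 0, 0.24], [-0.0007, 0.038, 0, 0, 0, 0, 0.24], [-0.0007, 0.042, 0, 0, 0, 0, 0.24], [-0.0007, 0.045, 0, 0, 0, 0, 0.24], [-0.0007, 0.0465, 0, 0, 0, 0, 0.24]]]}}

```text
clock: 10.6
ee_pos: [0.5529, -0.046, 0.018]
orientation: [0.0, 0.999, -0.033, -0.0]
contact_force: [0.4, 0.3, -1.2]
gripper_width: 0.239
```

```bash
python3 -c "
from h import *
go(.5541,-.043,.018,-3.7)
w=cap('wrist','w6');s=cap('scene','s6');d=cap('side','d6')
f=lambda i:cv2.resize(i,(400,300),interpolation=cv2.INTER_CUBIC)
cv2.imwrite('pics/m6.png',np.vstack([np.hstack([f(s['image'][220:295,300:400]),f(d['image'][220:295,270:370])]),np.hstack([f(w['image'][300:450,220:420]),f(w['image'])])]))
"
```

```text
t 10.6 pos [ 0.5529 -0.046   0.018 ] F [ 0.4  0.3 -1.2] w 0.239 shift [ 0.001  -0.0031 -0.    ] turn [ 0.01  0.02 -0.13]
```

View pics/m6.png

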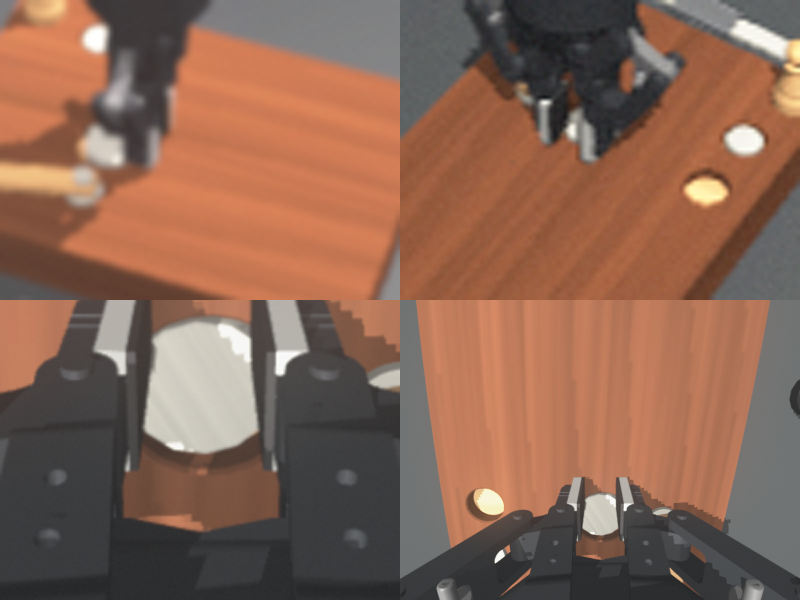

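```bash
cat >> h.py <<'E'
def pts(c,us,vs):
    U,V=np.meshgrid(us,vs);uv=np.stack([U.ravel(),V.ravel()],1)
    n=cv2.undistortPoints(uv.reshape(-1,1,2).astype(float),K(c),c['dist']).reshape(-1,2);D=c['depth'][V.ravel(),U.ravel()].astype(float)
    k=D>0;X=np.c_[n,np.ones(len(n))]*D[:,None];return uv[k],((X-c['t'].ravel())@c['R'])[k]
E
python3 -c "
from h import *
w=load('w6');w5=load('w5')
for c,v0,v1 in((w,320,368),(w5,330,385)):
  uv,X=pts(c,np.arange(300,344,3),np.arange(v0,v1,4));A=np.c_[X[:,:2]-X[:,:2].mean(0),np.ones(len(X))];p=np.linalg.lstsq(A,X[:,2],rcond=None)[0];print('z',p[2].round(4),'slope',p[:2].round(3))
for c in(w,w5):
  uv,X=pts(c,np.arange(300,344,3),np.arange(296,306,2)); print('deck',np.median(X[:,2]).round(4))
print(ray(w,[(322,308.5),(322,377)],.0395))"
```

```text
z 0.0388 slope [-0.014 -0.   ]
z 0.0481 slope [-0.011 -0.015]
deck 0.0392
deck 0.0392
[[ 0.55395541 -0.05019448  0.0395    ]
 [ 0.55171865 -0.08437731  0.0395    ]]
```

```bash
cat >> h.py <<'E'
TH=np.radians(-6.81);RJ=np.array([[np.cos(TH),-np.sin(TH)],[np.sin(TH),np.cos(TH)]]);TJ=np.array([.5440,-.0267])
def post(a): return RJ@np.array([.055-.066*np.sin(a),-.04-.066*np.cos(a)])+TJ
def tang(a): return np.degrees(TH)-np.degrees(a)   # tool x world angle (opposes motion)
E
python3 -c "
from h import *
print(bot.get_state()['joints'].round(2))
p=post(-.252);print(p,tang(-.252));go(p[0],p[1],.030,tang(-.252))"
```

```text
[ 0.35  0.62 -0.42  1.93  0.4   0.67 -0.38]
[ 0.60263038 -0.13835541] 7.628536437296746
t 10.75 pos [ 0.5529 -0.0458  0.018 ] F [-0.   0.1 -0.4] w 0.241 shift [ 0.0557  0.0891 -0.012 ] turn [ 1.000e-02  1.000e-02 -1.145e+01]
```

>>> {"method": "step_arm", "body": {"series": [[[0, 0, -0.03, 0, 0, 0, 0.24], [0, 0, -0.065, 0, 0, 0, 0.24], [0.018, 0.03, -0.065, 0, 0, -4, 0.24], [0.037, 0.06, -0.065, 0, 0, -8, 0.24], [0.0557, 0.0891, -0.065, 0, 0, -11.4, 0.24], [0.0557, 0.0891, -0.06, 0, 0, -11.4, 0.24], [0.0557, 0.0891, -0.06, 0, 0, -11.4, 0.24], [0.0557, 0.0891, -0.06, 0, 0, -11.4, 0.24]]]}}

```text
clock: 11.75
ee_pos: [0.6023, -0.1367, 0.0781]
orientation: [-0.0, 0.998, 0.067, -0.0]
contact_force: [0.3, -0.8, 1.2]
gripper_width: 0.236
```

```bash
python3 -c "
from h import *
p=post(-.252);go(p[0],p[1],.030,tang(-.252))
w=cap('wrist','w7');s=cap('scene','s7');d=cap('side','d7')
uv,X=pts(w,np.arange(250,400),np.arange(200,450));k=(abs(X[:,2]-.073)<.004)&(np.hypot(*(X[:,:2]-p).T)<.02);print(k.sum(),X[k].mean(0) if k.any() else '',X[k].min(0),X[k].max(0)) if k.any() else print('none')
f=lambda i:cv2.resize(i,(400,300),interpolation=cv2.INTER_CUBIC)
cv2.imwrite('pics/m7.png',np.vstack([np.hstack([f(s['image'][220:295,270:370]),f(d['image'][195:270,270:370])]),np.hstack([f(w['image'][250:400,220:420]),f(w['image'])])]))
"
```

```text
t 11.75 pos [ 0.6023 -0.1367  0.0781] F [ 0.3 -0.8  1.2] w 0.236 shift [0.0001 0.0017 0.0481] turn [-0.04  0.02  0.06]
563 [ 0.60405098 -0.13908827  0.07190157] [ 0.59740807 -0.1461284   0.06905124] [ 0.61108364 -0.13314974  0.07383566]
```

View pics/m7.png

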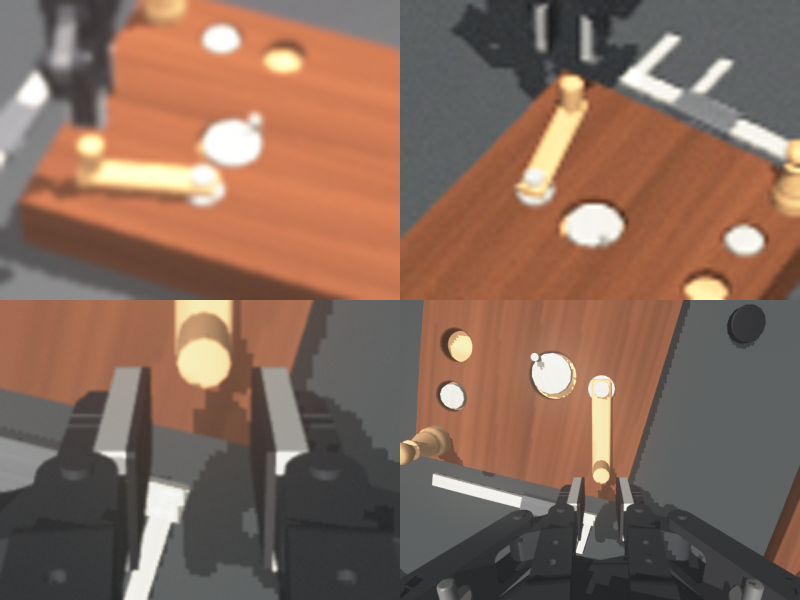

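>>> {"method": "step_arm", "body": {"series": [[[0.0005, 0.002, 0.012, 0, 0, 0, 0.24], [0.0005, 0.002, 0.024, 0, 0, 0, 0.24], [0.0005, 0.002, 0.036, 0, 0, 0, 0.24], [0.0005, 0.002, 0.044, 0, 0, 0, 0.24], [0.0005, 0.002, 0.048, 0, 0, 0, 0.24], [0.0005, 0.002, 0.048, 0, 0, 0, 0.24], [0.0005, 0.002, 0.048, 0, 0, 0, 0.24], [0.0005, 0.002, 0.048, 0, 0, 0, 0.24]]]}}

```text
clock: 12.9
ee_pos: [0.6037, -0.1403, 0.0305]
orientation: [0.0, 0.998, 0.066, 0.0]
contact_force: [0.0, 0.4, 0.0]
gripper_width: 0.241
```

```bash
cat >> h.py <<'E'
def arc(a0,a1,n):
    s=bot.get_state();R=Ro.from_quat(s['orientation'],scalar_first=True)
    cur=np.degrees(np.arctan2(R.as_matrix()[1,0],R.as_matrix()[0,0]));print('pos',s['ee_pos'].round(4),'F',s['contact_force'].round(1),s['clock'])
    for a in np.linspace(a0,a1,n):
        p=post(a);d=R.inv().apply(np.r_[p,.030]-s['ee_pos']);print(round(a,3),d.round(4).tolist(),round(cur-tang(a),1))
E
python3 -c "
from h import *
arc(-.252+.1,.7,8)"
```

```text
pos [ 0.6037 -0.1403  0.0305] F [0.  0.4 0. ] 12.9
-0.152 [-0.0074, -0.0024, 0.0005] 5.7
-0.03 [-0.0153, -0.0037, 0.0005] 12.7
0.091 [-0.0231, -0.0059, 0.0005] 19.6
0.213 [-0.0304, -0.009, 0.0005] 26.6
0.335 [-0.0374, -0.0131, 0.0005] 33.6
0.457 [-0.0438, -0.0179, 0.0005] 40.6
0.578 [-0.0496, -0.0235, 0.0005] 47.5
0.7 [-0.0546, -0.0297, 0.0005] 54.5
```

>>> {"method": "step_arm", "body": {"series": [[[-0.0074, -0.0014, 0, 0, 0, 5.7, 0.24], [-0.0153, -0.003, 0, 0, 0, 12.7, 0.24], [-0.0231, -0.0055, 0, 0, 0, 19.6, 0.24], [-0.0304, -0.009, 0, 0, 0, 26.6, 0.24], [-0.0374, -0.013, 0, 0, 0, 33.6, 0.24], [-0.0438, -0.018, 0, 0, 0, 40.6, 0.24], [-0.0496, -0.0235, 0, 0, 0, 47.5, 0.24], [-0.0546, -0.0297, 0, 0, 0, 54.5, 0.24]]]}}

```text
clock: 13.9
ee_pos: [0.5458, -0.1181, 0.0306]
orientation: [-0.0, 0.917, -0.4, 0.001]
contact_force: [1.5, 0.2, 0.7]
gripper_width: 0.244
```

```bash
python3 -c "
from h import *
arc(.81,1.58,8)
s=cap('scene','s8')"
```

```text
pos [ 0.5458 -0.1181  0.0306] F [1.5 0.2 0.7] 13.9
0.81 [-0.0074, -0.0003, 0.0006] 6.1
0.92 [-0.0145, -0.0015, 0.0006] 12.4
1.03 [-0.0215, -0.0034, 0.0006] 18.7
1.14 [-0.0283, -0.0061, 0.0006] 25.0
1.25 [-0.0347, -0.0095, 0.0005] 31.3
1.36 [-0.0407, -0.0136, 0.0005] 37.6
1.47 [-0.0462, -0.0184, 0.0005] 43.9
1.58 [-0.0511, -0.0237, 0.0005] 50.2
```

>>> {"method": "step_arm", "body": {"series": [[[-0.0074, -0.0003, 0, 0, 0, 6.1, 0.24], [-0.0145, -0.0015, 0, 0, 0, 12.4, 0.24], [-0.0215, -0.0034, 0, 0, 0, 18.7, 0.24], [-0.0283, -0.0061, 0, 0, 0, 25, 0.24], [-0.0347, -0.0095, 0, 0, 0, 31.3, 0.24], [-0.0407, -0.0136, 0, 0, 0, 37.6, 0.24], [-0.0462, -0.0184, 0, 0, 0, 43.9, 0.24], [-0.0511, -0.0237, 0, 0, 0, 50.2, 0.24]]]}}

```text
clock: 14.95
ee_pos: [0.5284, -0.0645, 0.0305]
orientation: [0.0, -0.661, 0.75, -0.0]
contact_force: [0.5, -0.4, -1.0]
gripper_width: 0.237
```

```bash
python3 -c "
from h import *
arc(1.62,1.66,3)"
```

```text
pos [ 0.5284 -0.0645  0.0305] F [ 0.5 -0.4 -1. ] 14.95
1.62 [-0.0026, -0.0001, 0.0005] 2.4
1.64 [-0.004, -0.0001, 0.0005] 3.6
1.66 [-0.0053, -0.0002, 0.0005] 4.7
```

Pushing on in small steps until the stop shows in the force.

>>> {"method": "step_arm", "body": {"series": [[[-0.001, 0, 0, 0, 0, 0, 0.24], [-0.002, 0, 0, 0, 0, 0, 0.24], [-0.0025, 0, 0, 0, 0, 0, 0.24], [-0.003, 0, 0, 0, 0, 0, 0.24], [-0.0035, 0, 0, 0, 0, 0, 0.24], [-0.004, 0, 0, 0, 0, 0, 0.24], [-0.004, 0, 0, 0, 0, 0, 0.24], [-0.004, 0, 0, 0, 0, 0, 0.24]]]}}

```text
clock: 15.95
ee_pos: [0.5283, -0.0626, 0.0302]
orientation: [-0.001, -0.661, 0.75, -0.001]
contact_force: [0.6, -6.7, 2.4]
gripper_width: 0.242
```

>>> {"method": "step_arm", "body": {"series": [[[0.003, 0, 0, 0, 0, 0, 0.24], [0.006, 0, 0, 0, 0, 0, 0.24], [0.006, 0, 0, 0, 0, 0, 0.24], [0.006, 0, -0.015, 0, 0, 0, 0.24], [0.006, 0, -0.035, 0, 0, 0, 0.24], [0.006, 0, -0.07, 0, 0, 0, 0.24], [0.006, 0, -0.12, 0, 0, 0, 0.24], [0.006, 0, -0.17, 0, 0, 0, 0.24]]]}}

```text
clock: 16.95
ee_pos: [0.5274, -0.0661, 0.2026]
orientation: [0.0, -0.662, 0.749, -0.0]
contact_force: [0.1, -1.3, 0.2]
gripper_width: 0.24
```

```bash
python3 -c "
from h import *
st=bot.get_state();print(st['clock'],st['ee_pos'],st['contact_force'])
w=cap('wrist','w9');s=cap('scene','s9');d=cap('side','d9')
f=lambda i:cv2.resize(i,(400,300),interpolation=cv2.INTER_CUBIC)
cv2.imwrite('pics/m9.png',np.vstack([np.hstack([f(s['image'][210:300,280:400]),f(d['image'][200:290,270:390])]),np.hstack([f(w['image']),f(s['image'])])]))
p=post(1.571);uv,X=pts(w,np.arange(640),np.arange(480))
k=(abs(X[:,2]-.073)<.004)&(np.hypot(*(X[:,:2]-p).T)<.02);print(p,k.sum(),X[k].mean(0) if k.any() else '')
"
```

```text
16.95 [ 0.52735533 -0.06606993  0.20258709] [ 0.11384088 -1.27281352  0.15295886]
[ 0.52833611 -0.0651001 ] 222 [ 0.52995503 -0.06715817  0.07223553]
```

View pics/m9.png

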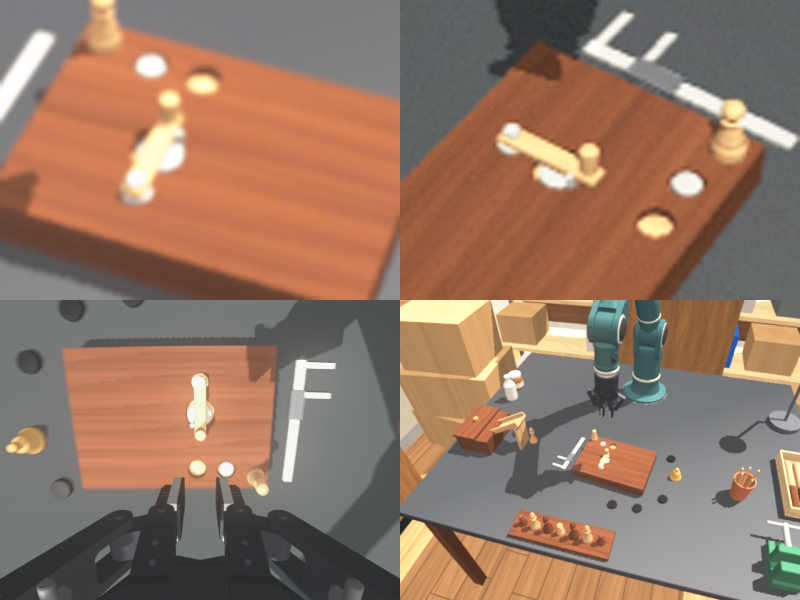

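```bash
python3 -c "
from h import *
pv=RJ@np.array([.055,-.04])+TJ
for n in ('w9','s9','d9'):
  c=load(n);uv,X=pts(c,np.arange(640),np.arange(480));J=(X[:,:2]-TJ)@RJ
  k=(abs(X[:,2]-.0505)<.0035)&(J[:,0]>-.02)&(J[:,0]<.04)&(abs(J[:,1]+.04)<.02)
  if k.sum()<20: print(n,k.sum());continue
  q=np.polyfit(J[k,0],J[k,1],1);print(n,k.sum(),'slope deg',np.degrees(np.arctan(q[0])),'y at .055,.013,-.011',np.polyval(q,[.055,.013,-.011]))
c=load('w9');b=c['image']
# jig yaw from deck edges in the same picture
uv,X=pts(c,np.arange(640),np.arange(480));k=(abs(X[:,2]-.039)<.004)
r=cv2.minAreaRect((X[k,:2]*1000).astype(np.float32));print(r)
"
```

```text
w9 1051 slope deg -1.9522882021045715 y at .055,.013,-.011 [-0.04243895 -0.04100729 -0.0401892 ]
s9 108 slope deg -2.8532564985870077 y at .055,.013,-.011 [-0.03881386 -0.03672058 -0.03552442]
d9 119 slope deg -3.40958757700902 y at .055,.013,-.011 [-0.04410929 -0.04160698 -0.04017709]
((550.6605224609375, 18.524505615234375), (375.0804138183594, 201.01861572265625), 83.33090209960938)
```

```bash
python3 -c "
from h import *
bot.finish_job()"
```

```text
the job is handed in; nothing more can be done
```

The job is done and handed in at about 17 s on the robot's clock. I slid the steel weight across the deck with the fingertips until it dropped into the large recess. Then I pushed the keeper's post round to its stop with the jaws straddling the post, and lifted clear.

**Weight:** it lies flat and flush. The depth camera put its top at 38.8 mm, with the deck at 39.2 mm.

**Keeper:** the stop showed as 6.7 N of resistance, against the 1 N or so it normally takes to move. The bar direction from three views came out 2–3° past square to the block, which fits being at the stop.

**Other pieces:** the pawn, small weight, bell, callipers and bishop look to be where they started.

**Checks that disagreed:**
- **Fingertip height:** the real fingertips sat about 25 mm above the reported TCP, more than the 13 mm the description allows. My first push passed over the weight without touching it. I found the deck by a light touch of about 21 N and pushed again.
- **Post position:** the last measurement of the post was about 2 mm from where I computed it, within the camera calibration error.

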